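Slide a filter cassette along the rail into the corner of its nest

ROBOT

A 6-joint arm with a two-finger parallel gripper is mounted at the origin on a cart in front of the work surface, level with it; the furniture and walls round the work are solid. World frame = base frame: x ahead of the robot, y to its left, z up, the work surface at z = 0. Lengths are in m, angles in degrees, forces in N, time in s.
With the tool pointing down it reaches from about 0.25 to 0.775 m from the base axis. Payload 4 kg.
Tool frame: the origin (TCP) lies at the very end of the fingers, on their centre line; the grasp point (between the pads) lies 19 mm behind it (robot.grip_depth is the z of the grasp point in the tool frame, in m); z points along the fingers, y is the line along which they close (so a half turn about z gives the same grasp; the last joint's range is limited). The gripper opens to 85 mm and grips with 20 to 120 N. Pads are 22 mm wide; open, the fingers measure 114 mm over their backs; the gripper's body (76 mm by 85 mm) begins 54 mm behind the grasp point. The pads swing forward as they close: fully open they stand 13 mm farther back than shut.
Start: joints at [-79.991, 4.996, 78.535, -0, 96.463, -5.907], TCP at [0.151, -0.529, 0.231] pointing down, gripper open.
Joint ranges: [-177.83, 177.83], [-43.37, 116.18], [15.69, 146.23], [-61.86, 241.86], [9.47, 152.12], [-147.06, 147.06]. Speed limits (degrees/s): [159.86, 159.86, 180, 180, 180, 180].

INTERFACE

Orientations are given as a 3x3 rotation matrix whose columns are the frame's x, y, z axes.
In Python, from station import robot, grab_frame, get_calibration, ticket gives the robot as it stands.
- The arm moves only by the tool apply_moves, never from a script. Its argument "motion" is a list that holds one entry, the list of rows, each a list of 7 numbers: the shift along the tool's x, y, z in cm, then the turn, a rotation vector about the tool's x, y, z in rad, then the closure, from 0 (fully open) to 1 (shut). In form: [[[x, y, z, ax, ay, az, fingers], ...]]. A call has exactly 10 rows; each row shifts and turns the commanded pose from where the row before left it, along the tool's axes as they then stand; what a row does not reach is not made up. A row lasts 1/12 s, in which the tool goes at most 41.7 mm and 7.16 degrees, less where a joint would pass 70% of its speed; a pose out of reach is approached as far as the arm can. A call is refused whole if a number of a shift passes 4.17 or a number of a turn 0.125, either way. A call with a gripper value outside its range is refused whole. The fingers move at their own pace and stop on an object; "grip_force" is the grip in N (left out, the last holds). Time passes only in rows, so rows that do not move let the fingers close, or fill a call up. It gives the time, the measured TCP pose, the force, the opening and the grip force at its end, in the units of the state.
- robot.read_state(): the state, without advancing time (a new reading comes with each control period).
- grab_frame(name): name is "side" or "top" or "wrist"; returns the picture (480x640x3 uint8, red, green, blue); there is no depth.
- get_calibration(name): a dict with "fov_y" (degrees; the focal length in pixels is half the picture's height over the tangent of half this angle, whatever the lens; pixels are square), "cx", "cy" (the principal point, pixels), "origin" and "attitude" of the camera in the world; the wrist camera has in their place "T_tool_cam" (4x4, takes a point from camera to tool coordinates, whose origin is the TCP and whose axes are the flange's). Camera axes: x right, y down, z forward; pixel columns grow to the right and rows downward; lengths in m; the calibration is good to about 2 mm. The wrist camera is an equidistant fisheye: a pixel r from the principal point sees the ray r / f radians off the axis. A picture is of the moment at which its call begins: read the wrist's pose just before it. get_calibration takes no time and is no camera call.
- ticket.close_job(): hands the job in; it is judged then, once.
The state is a dict: "time": time; "joint_positions": joint angles; "dq": joint speeds; "tau": joint torques, N m; "ee_pos": TCP position; "tool_rot": TCP orientation; "ft_force": force on the tool from outside, world axes, zero at the start; "wrist_torque": the same for the moment, N m; "width": finger opening in m; "grasp_force": force on a finger pad.
Only numpy, scipy, OpenCV 4.12 (cv2) and the standard library are available. Lean on these libraries where they do the work, as an engineer would, in place of code of your own. Each camera call takes 0.05 s, during which the arm holds its last target. There are 200 camera calls.

TASK

Without gripping or lifting it, gently push the dark filter cassette with the fingertips across the aluminium nest plate until it lies flush against the long rail. Then, keeping it against the rail all the way, slide it along the rail into the corner pocket until it is fully home against the end stop, and take the hand away. Leave the needle capsule, the objective case and the small dish where they are.

Things in the scene. Friction and masses are not known exactly. Their poses are not given: they have to be found in the camera images.
- nest: Aluminium loading nest, fixed: a flat plate 130 (x) by 240 (y) by 8 mm; origin at the centre of its underside, z up, x across the plate towards the rail (roughly away from the robot), y along the rail towards the pocket (roughly to the robot's left). A rail, an end stop and a short front lip, all 12 mm thick, rise 14 mm above the plate (tops at z = 22 mm); the rest is open. Smooth: low friction (about 0.35).
- rail (a point): Middle of the rail's top inner edge. The rail runs along the whole far edge of the plate; its inner face is at x = 53 mm in the nest's frame. Axes as the nest's.
- pocket_mouth (a point): Middle of the pocket's mouth on the plate's upper face (nest x = 31.5, y = 78, z = 8 mm); axes as the nest's. The pocket, open towards -y, is 43 mm wide and 30 mm deep: rail face at x = 53, front lip's inner face at x = 10, end stop's face at y = 108 mm. The lip stands from y = 78 to 120 mm; a flare at its end widens the mouth, reaching to about y = 63, x = -7 mm.
- cassette: Filter cassette: loose dark steel block, round glass window on top, 40 mm (own x) by 56 mm (own y) by 24 mm high, 100 to 210 g; origin at the centre of its underside, z up. It starts on the open plate near the -y end, clear of the rail, its long side up to 0.35 rad off the rail's direction; its y axis points towards the pocket.
- home (a point): Where the cassette's origin is when it is fully home in the pocket, long side along the rail: x = 33 mm, y = 80 mm, z = 8 mm (the plate's upper face) in the nest's frame. It then sticks out 26 mm from the pocket towards -y.
- capsule: Bystander: white needle capsule with a coloured lid, 24 x 78 x 20 mm, lying on the table beyond the nest's -y end (about 95 mm from it); origin at the centre of its underside.
- tube_case: Bystander: clear objective case with black screw cap, 37 mm across and 56 mm tall, standing on the table beyond the nest's +y end; origin at the centre of its underside.
- dish: Bystander: small clear culture dish, 38 mm across and 13 mm tall, on the table beyond the nest's +y end; origin at the centre of its underside.

How it is judged:
By the outcome, as a careful person would: the job done as asked, in the order asked, and still so for the second after the job is handed in, with the robot touching nothing.
It also fails if it takes over 48 s, if anything falls off the work surface, if the arm or the gripper's body presses on something with over 40 N, if the wrist force passes 120 N, or if a joint passes its speed limit or range.

## Working session

There is one attempt and no reset: what is moved stays moved. The work goes in short steps, Python scripts to look and compute and a tool call to move; the robot and the scene stay as the last step left them, time stands still between calls to the robot, and variables do not carry over. Pictures are saved under pics/ and viewed, at most 13 in all, crops included, and the job is handed in when it is done.

Besides the shell and the picture viewer there is one more tool, called as name(argument=value, ...), one argument or row to a line, values as JSON. apply_moves: Moves the arm, as the interface text tells. Its arguments: {"type":"object","properties":{"motion":{"type":"array","items":{"type":"array","items":{"type":"array","items":{"type":"number"}}}},"grip_force":{"type":"number"}},"required":["motion"]}

```bash
mkdir -p pics; python3 - <<'E'
from station import robot, grab_frame, get_calibration
import cv2, numpy as np
np.set_printoptions(precision=4,suppress=True)
s=robot.read_state(); print(s)
for n in ("top","side"):
    im=grab_frame(n); cv2.imwrite(f"pics/{n}0.png",im[...,::-1]); print(n,get_calibration(n))
print(get_calibration("wrist"))
E
```

```text
{'time': 0.0, 'joint_positions': array([-79.9914,   5.0406,  78.6261,   0.    ,  96.4626,  -5.9068]), 'dq': array([ 0.0477,  0.0497, -0.0042,  0.0442,  0.0706,  0.0634]), 'tau': array([  0.0004, -35.1872, -31.3267,   0.    ,   0.0109,   0.    ]), 'ee_pos': array([ 0.1507, -0.5284,  0.2301]), 'tool_rot': array([[ 0.9617,  0.2742, -0.0004],
       [ 0.2742, -0.9617,  0.0022],
       [ 0.0002, -0.0022, -1.    ]]), 'ft_force': array([ 0.3665, -0.7017, -1.2414]), 'wrist_torque': array([-0.0018,  0.0062, -0.0332]), 'grasp_force': 0.0, 'width': 0.08577028340997872}
top {'fov_y': 42.774396762545905, 'cx': 311.8894181360083, 'cy': 244.07843342276493, 'origin': array([0.2879, 0.1987, 1.1762]), 'attitude': array([[-0.0067, -0.9843,  0.1766],
       [-0.9999,  0.005 , -0.0097],
       [ 0.0086, -0.1767, -0.9842]])}
side {'fov_y': 52.11252506995688, 'cx': 308.4619530949308, 'cy': 244.88797332923423, 'origin': array([0.4344, 0.9081, 0.5457]), 'attitude': array([[-0.999 , -0.0345,  0.0276],
       [-0.0422,  0.559 , -0.8281],
       [ 0.0131, -0.8285, -0.5599]])}
{'fov_y': 65.70646984690485, 'cx': 316.4388244931464, 'cy': 243.27784405896327, 'T_tool_cam': array([[-0.0008, -0.9484, -0.3171,  0.082 ],
       [ 1.    , -0.001 ,  0.0005,  0.0007],
       [-0.0008, -0.3171,  0.9484, -0.1431],
       [ 0.    ,  0.    ,  0.    ,  1.    ]])}
```

View pics/top0.png

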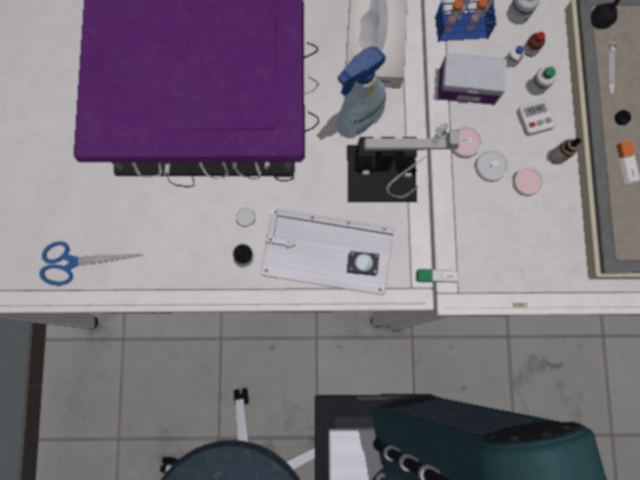

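View pics/side0.png

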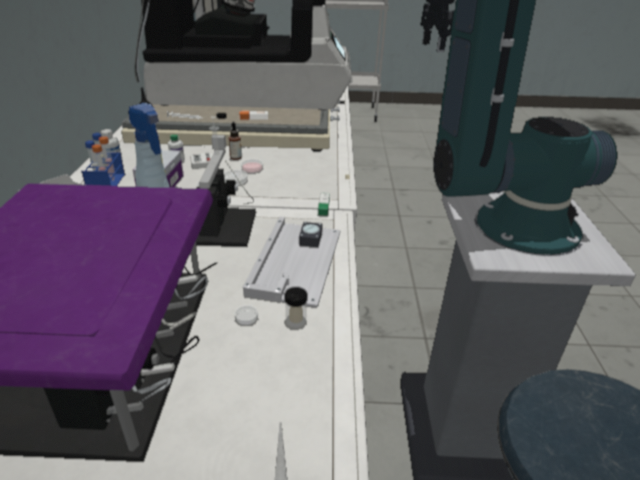

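The top view shows the nest with corners at about (275,209), (394,228), (384,294) and (262,275). The cassette is at (363,262), the capsule at (436,275), the case cap at (243,254) and the dish at (245,217). In the side view the rail is on the far (left) edge, and the cassette is at (311,233).

```bash
cat > h.py <<'E'
import numpy as np, cv2
from station import robot, grab_frame, get_calibration
np.set_printoptions(precision=4,suppress=True)
def ray(name,uv,st=None):
    c=get_calibration(name); f=240/np.tan(np.radians(c["fov_y"]/2))
    x=(np.atleast_2d(uv).astype(float)-[c["cx"],c["cy"]])/f
    if name!="wrist":
        return c["origin"], np.c_[x,np.ones(len(x))]@c["attitude"].T
    r=np.linalg.norm(x,axis=1,keepdims=True)+1e-12
    d=np.c_[x/r*np.sin(r),np.cos(r)]
    R=st["tool_rot"];T=c["T_tool_cam"]
    return st["ee_pos"]+R@T[:3,3], d@(R@T[:3,:3]).T
def cast(name,uv,z,st=None):
    o,d=ray(name,uv,st); return o+d*((z-o[2])/d[:,2:])
def proj(name,P,st=None):
    c=get_calibration(name); f=240/np.tan(np.radians(c["fov_y"]/2)); P=np.atleast_2d(P)
    if name!="wrist": q=(P-c["origin"])@c["attitude"]; return q[:,:2]/q[:,2:]*f+[c["cx"],c["cy"]]
    R=st["tool_rot"];T=c["T_tool_cam"]; q=(P-st["ee_pos"]-R@T[:3,3])@(R@T[:3,:3])
    n=np.linalg.norm(q[:,:2],axis=1,keepdims=True); return q[:,:2]/n*np.arctan2(n,q[:,2:])*f+[c["cx"],c["cy"]]
E
python3 - <<'E'
from h import *
im=cv2.imread("pics/top0.png")
m=(im.max(2)<80).astype(np.uint8); m[:240]=0;m[:,:340]=0;m[285:]=0;m[:,390:]=0
c=max(cv2.findContours(m,0,2)[0],key=cv2.contourArea); r=cv2.minAreaRect(c); print(r)
print("cassette",cast("top",cv2.boxPoints(r),.032), cast("top",[r[0]],.032))
print("nest",cast("top",[(275,209),(394,228)],.022),cast("top",[(384,294),(262,275)],.008))
print("others",cast("top",[(436,275),(243,254),(245,217)],.02))
E
```

```text
((362.31231689453125, 263.0328674316406), (28.264892578125, 19.785425186157227), 6.009005546569824)
cassette [[0.4406 0.1213 0.032 ]
 [0.4782 0.1167 0.032 ]
 [0.4722 0.0636 0.032 ]
 [0.4347 0.0684 0.032 ]] [[0.4564 0.0925 0.032 ]]
nest [[0.5642 0.2582 0.022 ]
 [0.5256 0.0291 0.022 ]] [[0.3999 0.05   0.008 ]
 [0.4378 0.2833 0.008 ]]
others [[ 0.4344 -0.0485  0.02  ]
 [ 0.4768  0.319   0.02  ]
 [ 0.5491  0.3161  0.02  ]]
```

```bash
cat >> h.py <<'E'
from scipy.spatial.transform import Rotation as Ro
def plan(p,yaw,n,st=None):
    """rows (tool frame) to bring a vertical tool to p with tool x at world yaw (deg), n rows"""
    st=st or robot.read_state(); R0=st["tool_rot"]; p0=st["ee_pos"]
    y=np.radians(yaw); R1=np.array([[np.cos(y),np.sin(y),0],[np.sin(y),-np.cos(y),0],[0,0,-1]])
    w=Ro.from_matrix(R0.T@R1).as_rotvec()/n; R=R0
    print("turn/row",w)
    for i in range(n):
        print(np.round(100*R.T@(np.array(p)-p0)/n,2).tolist(),end=" "); R=R@Ro.from_rotvec(w).as_matrix()
    print()
E
python3 -c "
from h import *
plan([.42,.12,.22],170.4,30)"
```

```text
turn/row [-0.     -0.0001 -0.0899]
[1.46, -1.83, 0.04] [1.61, -1.69, 0.04] [1.76, -1.54, 0.04] [1.89, -1.38, 0.04] [2.01, -1.2, 0.04] [2.11, -1.02, 0.04] [2.19, -0.82, 0.04] [2.26, -0.63, 0.04] [2.3, -0.42, 0.04] [2.33, -0.21, 0.04] [2.34, -0.0, 0.04] [2.33, 0.21, 0.04] [2.3, 0.42, 0.04] [2.26, 0.62, 0.04] [2.19, 0.82, 0.04] [2.11, 1.02, 0.04] [2.01, 1.2, 0.03] [1.89, 1.38, 0.03] [1.76, 1.54, 0.03] [1.62, 1.69, 0.03] [1.46, 1.83, 0.03] [1.29, 1.95, 0.03] [1.11, 2.06, 0.03] [0.92, 2.15, 0.03] [0.72, 2.23, 0.03] [0.52, 2.28, 0.03] [0.31, 2.32, 0.03] [0.1, 2.34, 0.03] [-0.11, 2.34, 0.03] [-0.32, 2.32, 0.03]
```

apply_moves(
  motion=[
    [[1.46,-1.83,0,0,0,-0.09,0.5],[1.6,-1.7,0,0,0,-0.09,0.5],[1.75,-1.55,0,0,0,-0.09,0.5],[1.9,-1.4,0,0,0,-0.09,0.5],[2.0,-1.2,0,0,0,-0.09,0.5],[2.1,-1.0,0,0,0,-0.09,0.5],[2.2,-0.8,0,0,0,-0.09,0.5],[2.25,-0.6,0,0,0,-0.09,0.5],[2.3,-0.4,0,0,0,-0.09,0.5],[2.3,-0.2,0,0,0,-0.09,0.5]],
  ],
)

```text
time: 0.93
ee_pos: [0.2408, -0.3122, 0.2308]
tool_rot: [[0.379, 0.925, -0.0], [0.925, -0.379, 0.001], [0.001, -0.001, -1.0]]
ft_force: [-0.1, 0.3, -0.1]
width: 0.0427
grasp_force: 0.0
```

apply_moves(
  motion=[
    [[2.3,0,0,0,0,-0.09,0.7],[2.3,0.2,0,0,0,-0.09,0.7],[2.3,0.4,0,0,0,-0.09,0.7],[2.25,0.6,0,0,0,-0.09,0.7],[2.2,0.8,0,0,0,-0.09,0.7],[2.1,1.0,0,0,0,-0.09,0.7],[2.0,1.2,0,0,0,-0.09,0.7],[1.9,1.4,0,0,0,-0.09,0.7],[1.75,1.55,0,0,0,-0.09,0.7],[1.6,1.7,0,0,0,-0.09,0.7]],
  ],
)

```text
time: 1.77
ee_pos: [0.3295, -0.0968, 0.2309]
tool_rot: [[-0.489, 0.872, -0.0], [0.872, 0.489, 0.0], [0.0, -0.0, -1.0]]
ft_force: [0.1, 0.7, -0.3]
width: 0.0257
grasp_force: 0.0
```

apply_moves(
  motion=[
    [[1.45,1.85,0,0,0,-0.09,0.7],[1.3,1.95,0,0,0,-0.09,0.7],[1.1,2.05,0,0,0,-0.09,0.7],[0.9,2.15,0,0,0,-0.09,0.7],[0.7,2.2,0,0,0,-0.09,0.7],[0.5,2.3,0,0,0,-0.09,0.7],[0.3,2.3,0,0,0,-0.09,0.7],[0.1,2.3,0,0,0,-0.09,0.7],[-0.1,2.3,0,0,0,-0.09,0.7],[-0.3,2.3,0,0,0,-0.09,0.7]],
  ],
)

```text
time: 2.6
ee_pos: [0.4184, 0.118, 0.2308]
tool_rot: [[-0.987, 0.158, -0.001], [0.158, 0.987, -0.0], [0.001, -0.0, -1.0]]
ft_force: [-0.4, 0.4, -0.5]
width: 0.0255
grasp_force: 0.0
```

```bash
python3 - <<'E'
from h import *
import pickle
s=robot.read_state(); im=grab_frame("wrist"); cv2.imwrite("pics/w1.png",im[...,::-1]); pickle.dump(s,open("w1.pkl","wb"))
print(s["time"],s["ee_pos"],s["tool_rot"],s["joint_positions"],s["width"],s["ft_force"])
E
```

```text
2.6 [0.4184 0.118  0.2308] [[-0.9874  0.1584 -0.0008]
 [ 0.1584  0.9874 -0.0003]
 [ 0.0008 -0.0005 -1.    ]] [  8.2763  -9.8701  92.9101  -0.0122  97.0093 -72.6108] 0.025508365745944585 [-0.3513  0.3741 -0.5418]
```

View pics/w1.png

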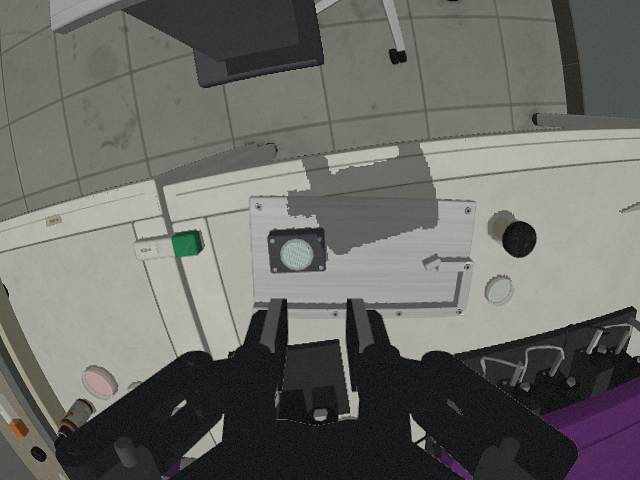

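The wrist view is from above, with the robot side at the top and +y to the right. The plate's corners are near (250,197) and (476,202). The rail's inner edge runs near row 303. The cassette covers about (268..326, 229..273), and the pocket and flare are near (430,262). I'll zoom in to get edges.

```bash
python3 - <<'E'
from h import *
im=cv2.imread("pics/w1.png")[190:325,240:490]
cv2.imwrite("pics/w1c.png",cv2.resize(im,None,fx=3.2,fy=3.2,interpolation=cv2.INTER_CUBIC))
E
```

```text
(no output)
```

View pics/w1c.png

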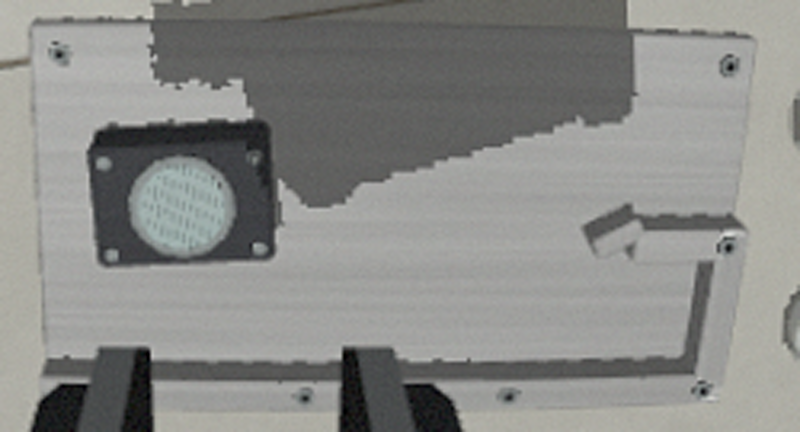

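```bash
python3 - <<'E'
from h import *
import pickle
s=pickle.load(open("w1.pkl","rb"))
C=lambda a,z: cast("wrist",np.array(a)/3.2+[240,190],z,s)[:,:2]
rt=C([(45,375),(300,380),(660,381)],.022); rb=C([(50,359),(685,356)],.008)
ed=C([(33,20),(753,40)],.008); es=C([(714,262),(698,376)],.022)
ca=C([(92,150),(272,148),(275,258),(100,266)],.032); win=C([(182,206)],.032)
for n,v in dict(rt=rt,rb=rb,ed=ed,es=es,ca=ca,win=win).items(): print(n,v.tolist() if 0 else v)
ang=lambda a,b:np.degrees(np.arctan2(-(b-a)[0],(b-a)[1]))
print("yaw rt",ang(rt[0],rt[2]),"rb",ang(*rb),"edge",ang(*ed),"es+90",ang(*es)+90)
print("cass yaw",ang(ca[0],ca[1]),ang(ca[3],ca[2]),"sizes",[np.linalg.norm(ca[i]-ca[i-1]) for i in range(4)])
y=np.radians(np.mean([ang(rt[0],rt[2]),ang(*rb),ang(*ed)])); ex=np.array([np.cos(y),np.sin(y)]);ey=np.array([-ex[1],ex[0]])
print("ex",ex,np.degrees(y))
print("x: rail",rt@ex,rb@ex,"edge",ed@ex,"y: es",es@ey,"edge ends",ed@ey)
print("cass xy",ca@ex,ca@ey,win@ex,win@ey)
E
```

```text
rt [[0.5159 0.033 ]
 [0.5307 0.1178]
 [0.5546 0.2427]]
rb [[0.517  0.0324]
 [0.5547 0.257 ]]
ed [[0.3991 0.0524]
 [0.4409 0.2854]]
es [[0.5122 0.2631]
 [0.5556 0.2571]]
ca [[0.4375 0.0671]
 [0.4456 0.1211]
 [0.4812 0.1165]
 [0.4753 0.0619]]
win [[0.4596 0.091 ]]
yaw rt -10.470245422660861 rb -9.544405810092837 edge -10.159389708973938 es+90 -7.91543007983897
cass yaw -8.512488315183797 -6.143631424312104 sizes [np.float64(0.038164766386674466), np.float64(0.05452142037733319), np.float64(0.03590091500589115), np.float64(0.05492676316839605)]
ex [ 0.9846 -0.1746] -10.058013647242547
x: rail [0.5022 0.502  0.5037] [0.5034 0.5013] edge [0.3838 0.3842] y: es [0.3486 0.3502] edge ends [0.1213 0.358 ]
cass xy [0.4191 0.4176 0.4535 0.4572] [0.1425 0.197  0.1988 0.144 ] [0.4367] [0.1699]
```

```bash
cat >> h.py <<'E'
YAW=-10.05; _y=np.radians(YAW); ex=np.array([np.cos(_y),np.sin(_y)]); ey=np.array([-ex[1],ex[0]]); O=np.array([.449,.241])
W=lambda X,Y,z: np.r_[(X+O[0])*ex+(Y+O[1])*ey,z]
N=lambda p: np.r_[np.dot(p[:2],ex)-O[0],np.dot(p[:2],ey)-O[1]]
E
python3 - <<'E'
from h import *
s=robot.read_state(); print(N(s["ee_pos"]),s["ee_pos"])
plan(W(-.068,-.071,.018),180+YAW,10)
E
```

```text
[-0.0571 -0.0485] [0.4195 0.1212 0.2304]
turn/row [ 0.0003 -0.0001  0.0022]
[0.11, -0.23, 2.12] [0.11, -0.23, 2.12] [0.11, -0.23, 2.12] [0.11, -0.23, 2.12] [0.11, -0.23, 2.12] [0.11, -0.23, 2.12] [0.11, -0.23, 2.12] [0.11, -0.23, 2.12] [0.11, -0.23, 2.12] [0.11, -0.23, 2.12]
```

apply_moves(
  motion=[
    [[0.3,-0.6,1.0,0,0,0.011,0.8],[0.3,-0.6,2.0,0,0,0.011,0.8],[0.3,-0.6,2.5,0,0,0,0.8],[0.2,-0.5,2.5,0,0,0,0.8],[0,0,2.5,0,0,0,0.8],[0,0,2.5,0,0,0,0.8],[0,0,2.5,0,0,0,0.8],[0,0,2.5,0,0,0,0.8],[0,0,2.0,0,0,0,0.8],[0,0,1.0,0,0,0,0.8]],
  ],
)

```text
time: 3.48
ee_pos: [0.401, 0.0957, 0.018]
tool_rot: [[-0.983, 0.185, -0.006], [0.185, 0.983, -0.001], [0.006, -0.002, -1.0]]
ft_force: [-1.0, -0.0, -0.2]
width: 0.0167
grasp_force: 0.0
```

```bash
python3 - <<'E'
from h import *
import pickle
s=robot.read_state(); im=grab_frame("wrist"); cv2.imwrite("pics/w2.png",im[...,::-1]); pickle.dump(s,open("w2.pkl","wb"))
print(s["time"],s["ee_pos"],N(s["ee_pos"]),s["width"],s["ft_force"])
plan(W(-.068,-.071,.018),180+YAW,1)
E
```

```text
3.4833 [0.401  0.0957 0.018 ] [-0.0709 -0.0768] 0.016704204048447035 [-1.0413 -0.0339 -0.1789]
turn/row [-0.0022 -0.0074 -0.0108]
[-0.34, 0.6, -0.07]
```

View pics/w2.png

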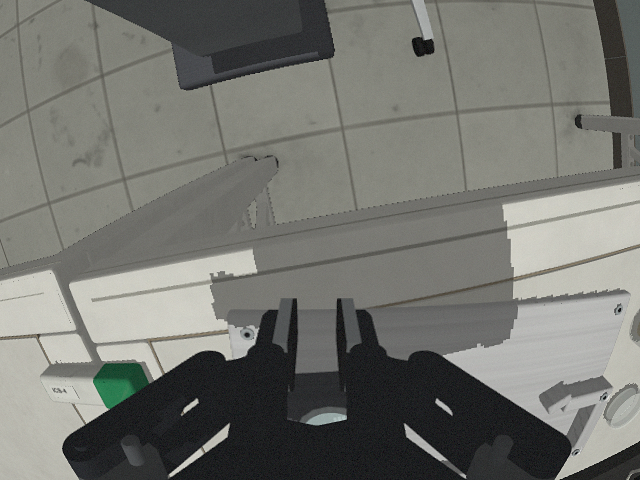

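The fingertips straddle the cassette's centre: the window is at (322,418) and the hand's centre line at column 317. Next is a slow cross push.

apply_moves(
  motion=[
    [[-0.4,0.2,0,0,0,-0.011,0.8],[-0.4,0.2,0,0,0,0,0.8],[-0.4,0,0,0,0,0,0.8],[-0.4,0,0,0,0,0,0.8],[-0.3,0,0,0,0,0,0.8],[-0.3,0,0,0,0,0,0.8],[-0.2,0,0,0,0,0,0.8],[-0.2,0,0,0,0,0,0.8],[-0.2,0,0,0,0,0,0.8],[-0.2,0,0,0,0,0,0.8]],
  ],
)

```text
time: 4.37
ee_pos: [0.4338, 0.0947, 0.0212]
tool_rot: [[-0.985, 0.174, -0.0], [0.174, 0.985, -0.0], [0.0, -0.0, -1.0]]
ft_force: [-0.5, 0.4, 0.1]
width: 0.0172
grasp_force: 0.4
```

apply_moves(
  motion=[
    [[-0.3,0,0,0,0,0,0.8],[-0.3,0,0,0,0,0,0.8],[-0.3,0,0,0,0,0,0.8],[-0.3,0,0,0,0,0,0.8],[-0.3,0,0,0,0,0,0.8],[-0.3,0,0,0,0,0,0.8],[-0.2,0,0,0,0,0,0.8],[-0.2,0,0,0,0,0,0.8],[-0.2,0,0,0,0,0,0.8],[-0.2,0,0,0,0,0,0.8]],
  ],
)

```text
time: 5.2
ee_pos: [0.4596, 0.0902, 0.0213]
tool_rot: [[-0.985, 0.174, -0.0], [0.174, 0.985, -0.0], [0.0, -0.0, -1.0]]
ft_force: [-0.1, 0.4, -0.7]
width: 0.0176
grasp_force: 0.2
```

```bash
python3 - <<'E'
from h import *
s=robot.read_state(); print(s["time"],s["ee_pos"],N(s["ee_pos"]),s["ft_force"],s["tool_rot"][0])
im=grab_frame("top"); cv2.imwrite("pics/t2.png",cv2.resize(im[190:310,240:440,::-1],None,fx=4,fy=4,interpolation=cv2.INTER_CUBIC))
E
```

```text
5.2 [0.4596 0.0902 0.0213] [-0.0122 -0.0719] [-0.0924  0.4014 -0.7144] [-0.9848  0.1739 -0.0001]
```

View pics/t2.png

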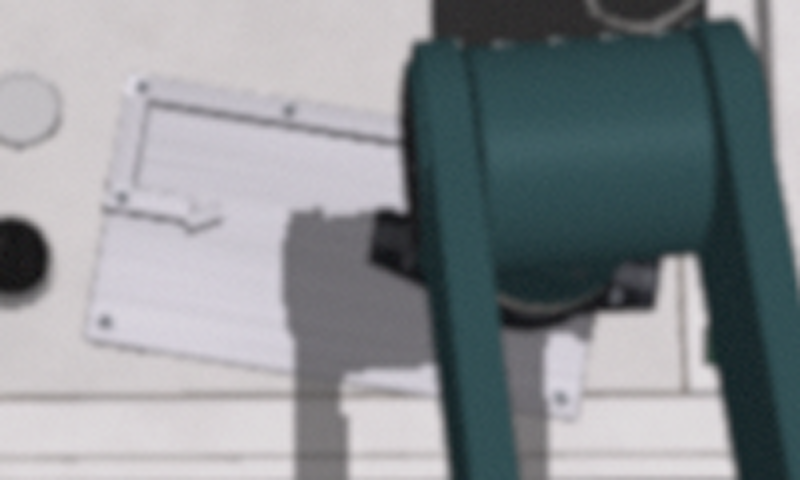

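The arm hides the cassette in the top view; only the pocket end (corner at (140,90) in the crop) is visible. The force is low, so I'll push on in small steps until the rail answers.

apply_moves(
  motion=[
    [[-0.2,0,0,0,0,0,0.8],[-0.2,0,0,0,0,0,0.8],[-0.2,0,0,0,0,0,0.8],[-0.15,0,0,0,0,0,0.8],[-0.1,0,0,0,0,0,0.8],[-0.1,0,0,0,0,0,0.8],[-0.1,0,0,0,0,0,0.8],[-0.1,0,0,0,0,0,0.8],[-0.1,0,0,0,0,0,0.8],[0,0,0,0,0,0,0.8]],
  ],
)

```text
time: 6.08
ee_pos: [0.4721, 0.0881, 0.0213]
tool_rot: [[-0.985, 0.174, 0.0], [0.174, 0.985, -0.0], [-0.0, -0.0, -1.0]]
ft_force: [-0.5, 0.4, 0.7]
width: 0.0168
grasp_force: 0.0
```

```bash
python3 - <<'E'
from h import *
s=robot.read_state(); print(s["time"],N(s["ee_pos"]),s["ft_force"],s["wrist_torque"],s["width"])
im=grab_frame("side"); cv2.imwrite("pics/s2.png",cv2.resize(im[200:310,230:380,::-1],None,fx=5,fy=5,interpolation=cv2.INTER_CUBIC))
E
```

```text
6.0833 [ 0.0004 -0.0719] [-0.5359  0.4039  0.6805] [ 0.0116 -0.0168  0.0622] 0.016840309982155972
```

View pics/s2.png

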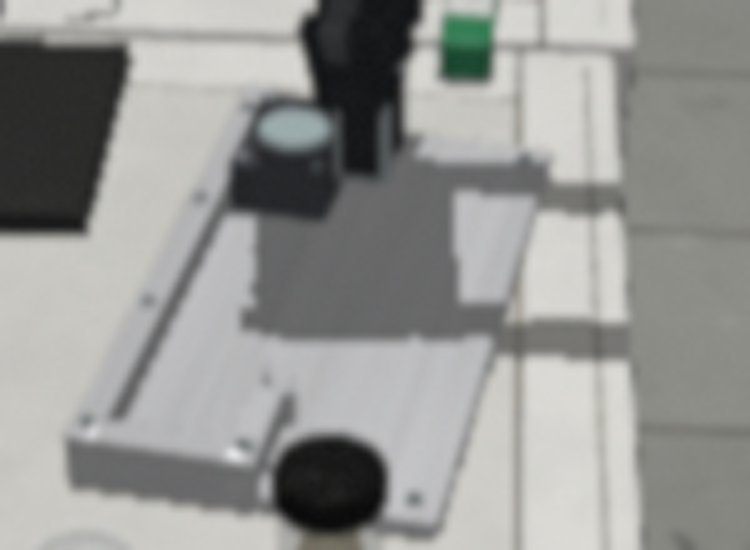

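The side view shows the cassette, at (285,165) in the crop, upright and almost at the rail, with the fingers behind it. I'll close the last gap gently.

apply_moves(
  motion=[
    [[-0.05,0,0,0,0,0,0.8],[-0.05,0,0,0,0,0,0.8],[-0.05,0,0,0,0,0,0.8],[0,0,0,0,0,0,0.8],[0,0,0,0,0,0,0.8],[0,0,0,0,0,0,0.8],[0,0,0,0,0,0,0.8],[0,0,0,0,0,0,0.8],[0,0,0,0,0,0,0.8],[0,0,0,0,0,0,0.8]],
  ],
)

```text
time: 6.97
ee_pos: [0.4726, 0.0879, 0.0212]
tool_rot: [[-0.985, 0.174, -0.001], [0.174, 0.985, -0.0], [0.001, -0.0, -1.0]]
ft_force: [-5.0, -0.6, 3.9]
width: 0.0171
grasp_force: 2.6
```

apply_moves(
  motion=[
    [[-0.05,0,0,0,0,0,0.8],[-0.05,0,0,0,0,0,0.8],[0,0,0,0,0,0,0.8],[0,0,0,0,0,0,0.8],[0,0,0,0,0,0,0.8],[0,0,0,0,0,0,0.8],[0,0,0,0,0,0,0.8],[0,0,0,0,0,0,0.8],[0,0,0,0,0,0,0.8],[0,0,0,0,0,0,0.8]],
  ],
)

```text
time: 7.8
ee_pos: [0.4727, 0.0878, 0.0211]
tool_rot: [[-0.985, 0.174, -0.004], [0.174, 0.985, 0.0], [0.004, -0.001, -1.0]]
ft_force: [-7.8, 0.4, 6.2]
width: 0.0172
grasp_force: 3.9
```

Contact with the rail is confirmed at 8 N. Before moving to the -y end, I'll check the height of the lamp stand.

```bash
python3 - <<'E'
from h import *
def tri(a,b):
    o1,d1=ray("top",[a]);o2,d2=ray("side",[b]);d1=d1[0];d2=d2[0]
    t=np.linalg.lstsq(np.c_[d1,-d2],o2-o1,rcond=None)[0]; P,Q=o1+t[0]*d1,o2+t[1]*d2; return (P+Q)/2,np.linalg.norm(P-Q)
print(tri((363,145),(213,158)),tri((452,140),(225,125)))
print(cast("top",[(349,200),(417,200),(349,147),(417,147)],.0))
print("joint origin geometry",robot.read_state()["joint_positions"])
s=robot.read_state(); print(N(s["ee_pos"]))
plan(W(-.035,-.075,.10),180+YAW,5)
E
```

```text
(array([0.636 , 0.1007, 0.1807]), np.float64(0.0025316620993086434)) (array([ 0.642 , -0.05  ,  0.1862]), np.float64(0.0032432955297182937))
[[ 0.5871  0.1132  0.    ]
 [ 0.5865 -0.0214  0.    ]
 [ 0.6966  0.1113  0.    ]
 [ 0.6961 -0.0255  0.    ]]
joint origin geometry [  3.752    4.6788 103.8343   0.0221  71.6942 -76.2505]
[ 0.0011 -0.072 ]
turn/row [-0.0001 -0.0007  0.0002]
[0.73, -0.06, -1.57] [0.73, -0.06, -1.58] [0.73, -0.06, -1.58] [0.72, -0.06, -1.58] [0.72, -0.06, -1.58]
```

apply_moves(
  motion=[
    [[0.5,0,0,0,0,0,0.8],[1.0,0,0,0,0,0,0.8],[1.5,0,0,0,0,0,0.9],[1.0,0,-1.0,0,0,0,1],[0,0,-1.5,0,0,0,1],[0,0,-1.5,0,0,0.1,1],[0,0,-1.5,0,0,0.1,1],[0,0,-1.5,0,0,0.1,1],[0,0,0,0,0,0.12,1],[0,0,0,0,0,0.12,1]],
  ],
)

```text
time: 8.63
ee_pos: [0.4362, 0.0948, 0.0929]
tool_rot: [[-0.751, 0.66, 0.006], [0.66, 0.751, 0.0], [-0.004, 0.004, -1.0]]
ft_force: [-0.2, 0.5, -0.4]
width: 0.0002
grasp_force: 0.0
```

apply_moves(
  motion=[
    [[0,0,0,0,0,0.12,1],[0,0,0,0,0,0.12,1],[0,0,0,0,0,0.12,1],[0,0,0,0,0,0.12,1],[0,0,0,0,0,0.12,1],[0,0,0,0,0,0.12,1],[0,0,0,0,0,0.12,1],[0,0,0,0,0,0.12,1],[0,0,0,0,0,0.07,1],[0,0,0,0,0,0,1]],
  ],
)

```text
time: 9.47
ee_pos: [0.4351, 0.0946, 0.0913]
tool_rot: [[0.174, 0.985, 0.002], [0.985, -0.174, -0.0], [0.0, 0.002, -1.0]]
ft_force: [-1.4, 0.2, 0.6]
width: 0.0
grasp_force: 0.0
```

```bash
python3 - <<'E'
from h import *
import pickle
s=robot.read_state(); print(s["time"],N(s["ee_pos"]),s["ee_pos"][2],s["tool_rot"][:,0],s["joint_positions"])
plan(W(.030,-.135,.08),90+YAW,8)
im=grab_frame("wrist"); cv2.imwrite("pics/w3.png",im[...,::-1]); pickle.dump(s,open("w3.pkl","wb"))
E
```

```text
9.4667 [-0.0371 -0.0719] 0.09133357323403576 [0.1742 0.9847 0.0002] [  4.9821  -4.3986 104.1797  -0.0182  80.106   15.0163]
turn/row [ 0.0002 -0.      0.    ]
[-0.79, 0.84, 0.14] [-0.79, 0.84, 0.14] [-0.79, 0.84, 0.14] [-0.79, 0.84, 0.14] [-0.79, 0.84, 0.14] [-0.79, 0.84, 0.14] [-0.79, 0.84, 0.14] [-0.79, 0.84, 0.14]
```

View pics/w3.png

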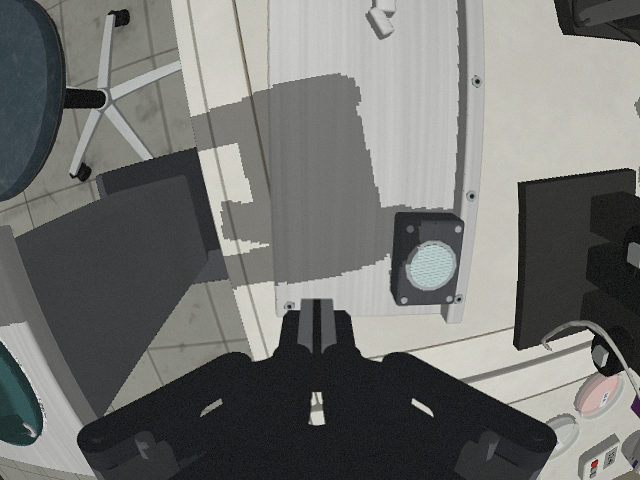

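The cassette lies against the rail, with its window at (432,265), its right edge at about column 460 on the rail's inner edge, and its -y edge at row ~303.

```bash
python3 - <<'E'
from h import *
import pickle
s=pickle.load(open("w3.pkl","rb"))
for u,z in [((432,265),.032),((463,218),.032),((456,304),.032),((392,302),.032),((398,213),.032),((459,150),.022),((465,60),.022)]:
    print(u,N(cast("wrist",[u],z,s)[0]))
E
```

```text
(432, 265) [ 0.0339 -0.0727]
(463, 218) [ 0.0507 -0.043 ]
(456, 304) [ 0.054  -0.1002]
(392, 302) [ 0.0106 -0.0972]
(398, 213) [ 0.0102 -0.0405]
(459, 150) [ 0.0487 -0.0035]
(465, 60) [0.0511 0.0514]
```

apply_moves(
  motion=[
    [[-0.8,0.4,0,0,0,0,1],[-1.2,0.7,0,0,0,0,1],[-1.2,0.8,0,0,0,0,1],[-1.2,0.8,0,0,0,0,1],[-1.2,0.8,0,0,0,0,1],[-0.7,0.8,0,0,0,0,1],[0,0.8,0,0,0,0,1],[0,0.8,0,0,0,0,1],[0,0.5,0,0,0,0,1],[0,0,0,0,0,0,1]],
  ],
)

```text
time: 10.35
ee_pos: [0.4881, 0.0217, 0.0913]
tool_rot: [[0.173, 0.985, 0.0], [0.985, -0.173, 0.0], [0.0, 0.0, -1.0]]
ft_force: [-0.6, 0.8, -0.4]
width: 0.0
grasp_force: 0.0
```

apply_moves(
  motion=[
    [[0,0,0.7,0,0,0,1],[0,0,1.0,0,0,0,1],[0,0,1.5,0,0,0,1],[0,0,1.5,0,0,0,1],[0,0,1.5,0,0,0,1],[0,0,0.8,0,0,0,1],[0.3,0,0,0,0,0,1],[0.5,0.05,0,0,0,0,1],[0.5,0.05,0,0,0,0,1],[0.4,0.05,0,0,0,0,1]],
  ],
)

```text
time: 11.18
ee_pos: [0.4924, 0.0387, 0.0224]
tool_rot: [[0.173, 0.985, 0.002], [0.985, -0.173, 0.0], [0.0, 0.002, -1.0]]
ft_force: [0.1, -0.0, 0.4]
width: -0.0
grasp_force: 0.0
```

apply_moves(
  motion=[
    [[0.2,0,0,0,0,0,1],[0.2,0,0,0,0,0,1],[0.2,0.02,0,0,0,0,1],[0.25,0.02,0,0,0,0,1],[0.25,0.02,0,0,0,0,1],[0.25,0.02,0,0,0,0,1],[0.25,0.02,0,0,0,0,1],[0.25,0.02,0,0,0,0,1],[0.25,0.02,0,0,0,0,1],[0.25,0.02,0,0,0,0,1]],
  ],
)

```text
time: 12.02
ee_pos: [0.4969, 0.0611, 0.0212]
tool_rot: [[0.173, 0.985, -0.0], [0.985, -0.173, -0.0], [-0.0, -0.0, -1.0]]
ft_force: [-0.6, -1.2, 0.1]
width: -0.0
grasp_force: 0.4
```

```bash
python3 - <<'E'
from h import *
import pickle
s=robot.read_state(); print(s["time"],N(s["ee_pos"]),s["ee_pos"][2],s["tool_rot"][:,0],s["ft_force"])
im=grab_frame("wrist"); cv2.imwrite("pics/w4.png",im[...,::-1]); pickle.dump(s,open("w4.pkl","wb"))
E
```

```text
12.0167 [ 0.0296 -0.0941] 0.02115326194616268 [ 0.1732  0.9849 -0.0001] [-0.5602 -1.1576  0.1015]
```

View pics/w4.png

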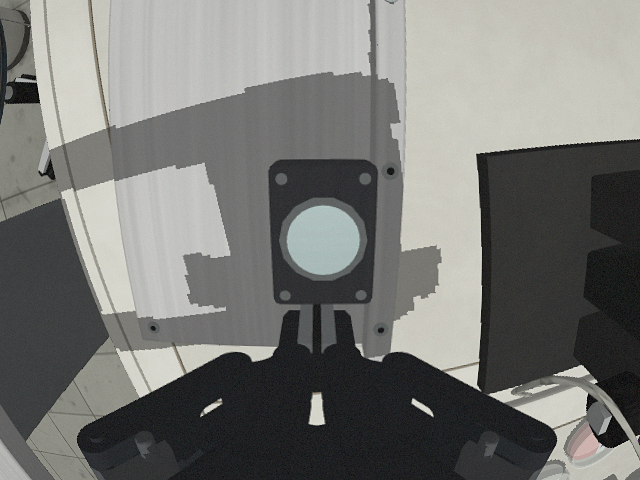

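The window is at (323,240), the cassette's right edge runs along the rail's inner edge (column ~375), and the fingers are centred on the -y face. The cassette is flush and sliding.

apply_moves(
  motion=[
    [[0.3,0.02,0,0,0,0,1],[0.3,0.02,0,0,0,0,1],[0.3,0.02,0,0,0,0,1],[0.3,0.02,0,0,0,0,1],[0.3,0.02,0,0,0,0,1],[0.3,0.02,0,0,0,0,1],[0.3,0.02,0,0,0,0,1],[0.3,0.02,0,0,0,0,1],[0.3,0.02,0,0,0,0,1],[0.3,0.02,0,0,0,0,1]],
  ],
)

```text
time: 12.9
ee_pos: [0.5043, 0.0903, 0.0213]
tool_rot: [[0.173, 0.985, 0.0], [0.985, -0.173, -0.0], [-0.0, 0.0, -1.0]]
ft_force: [-1.5, -0.8, 0.7]
width: 0.0002
grasp_force: 0.4
```

apply_moves(
  motion=[
    [[0.3,0.02,0,0,0,0,1],[0.3,0.02,0,0,0,0,1],[0.3,0.02,0,0,0,0,1],[0.3,0.02,0,0,0,0,1],[0.3,0.02,0,0,0,0,1],[0.3,0.02,0,0,0,0,1],[0.3,0.02,0,0,0,0,1],[0.2,0.02,0,0,0,0,1],[0.2,0.02,0,0,0,0,1],[0.2,0.02,0,0,0,0,1]],
  ],
)

```text
time: 13.73
ee_pos: [0.5109, 0.1164, 0.0213]
tool_rot: [[0.173, 0.985, -0.0], [0.985, -0.173, -0.0], [-0.0, -0.0, -1.0]]
ft_force: [-0.9, -0.8, 0.1]
width: 0.0001
grasp_force: 0.4
```

```bash
cat >> h.py <<'E'
def cass(png,s):
    im=cv2.imread(png); m=(im.max(2)<75).astype(np.uint8); m[302:]=0; m[:140]=0; m[:,:240]=0; m[:,420:]=0
    m=cv2.morphologyEx(m,cv2.MORPH_OPEN,np.ones((5,5))); c=max(cv2.findContours(m,0,2)[0],key=cv2.contourArea)
    h=im[...,1].astype(int); w=((im[...,1]>150)&(im[...,0].astype(int)-im[...,2]>8)).astype(np.uint8); w[:180]=0;w[300:]=0;w[:,:260]=0;w[:,:][:,390:]=0
    M=cv2.moments(w,True); u=(M["m10"]/M["m00"],M["m01"]/M["m00"])
    pts=c[:,0]; fit=[]
    for side,sel in (("L",pts[:,0].min),("R",pts[:,0].max)):
        e=[]
        for r in range(185,285,5):
            x=pts[abs(pts[:,1]-r)<3][:,0]
            xs=np.where(m[r,:])[0]; e.append(((xs.min() if side=="L" else xs.max()+1),r))
        P=np.array([N(p) for p in cast("wrist",e,.032,s)]); k=np.polyfit(P[:,1],P[:,0],1); fit.append((side,P[:,0].mean(),"slope deg",np.degrees(k[0])))
    print("window",u,N(cast("wrist",[u],.032,s)[0]),fit)
E
python3 - <<'E'
from h import *
import pickle
cass("pics/w4.png",pickle.load(open("w4.pkl","rb")))
s=robot.read_state(); print(s["time"],N(s["ee_pos"]),s["ee_pos"][2],s["tool_rot"][:,0],s["ft_force"])
im=grab_frame("wrist"); cv2.imwrite("pics/w5.png",im[...,::-1]); pickle.dump(s,open("w5.pkl","wb")); cass("pics/w5.png",s)
E
```

```text
window (322.8247527263505, 239.66573674866854) [ 0.0327 -0.056 ] [('L', np.float64(0.013247238431837907), 'slope deg', np.float64(-0.31877812352045715)), ('R', np.float64(0.05237741200919479), 'slope deg', np.float64(-0.26198658101078937))]
13.7333 [ 0.0337 -0.0372] 0.021283844926259437 [ 0.1731  0.9849 -0.0002] [-0.9119 -0.8038  0.1191]
window (311.03600612870275, 239.60086823289072) [0.0323 0.0009] [('L', np.float64(0.012985053443980802), 'slope deg', np.float64(-0.2132991719143055)), ('R', np.float64(0.05212813744032248), 'slope deg', np.float64(-0.28848023576738296))]
```

The cassette has stayed flush, with slope and edge unchanged to 0.3 mm. Continue into the pocket.

apply_moves(
  motion=[
    [[0.3,0.01,0,0,0,0,1],[0.3,0.01,0,0,0,0,1],[0.3,0.01,0,0,0,0,1],[0.3,0.01,0,0,0,0,1],[0.3,0.01,0,0,0,0,1],[0.3,0.01,0,0,0,0,1],[0.3,0.01,0,0,0,0,1],[0.3,0.01,0,0,0,0,1],[0.3,0.01,0,0,0,0,1],[0.3,0.01,0,0,0,0,1]],
  ],
)

```text
time: 14.62
ee_pos: [0.517, 0.146, 0.0213]
tool_rot: [[0.173, 0.985, -0.0], [0.985, -0.173, -0.0], [-0.0, -0.0, -1.0]]
ft_force: [-0.9, 0.4, -0.6]
width: -0.0002
grasp_force: 0.4
```

apply_moves(
  motion=[
    [[0.3,0.01,0,0,0,0,1],[0.3,0.01,0,0,0,0,1],[0.3,0.01,0,0,0,0,1],[0.3,0.01,0,0,0,0,1],[0.3,0.01,0,0,0,0,1],[0.3,0.01,0,0,0,0,1],[0.3,0.01,0,0,0,0,1],[0.3,0.01,0,0,0,0,1],[0.3,0.01,0,0,0,0,1],[0.3,0.01,0,0,0,0,1]],
  ],
)

```text
time: 15.45
ee_pos: [0.5232, 0.1753, 0.0213]
tool_rot: [[0.173, 0.985, 0.0], [0.985, -0.173, -0.0], [-0.0, 0.0, -1.0]]
ft_force: [-0.9, -0.3, -0.7]
width: 0.0003
grasp_force: 0.4
```

```bash
python3 - <<'E'
from h import *
import pickle
s=robot.read_state(); print(s["time"],N(s["ee_pos"]),s["ee_pos"][2],s["tool_rot"][:,0],s["ft_force"])
im=grab_frame("wrist"); cv2.imwrite("pics/w6.png",im[...,::-1]); pickle.dump(s,open("w6.pkl","wb")); cass("pics/w6.png",s)
E
```

```text
15.45 [0.0356 0.0229] 0.02128040011600259 [ 0.1731  0.9849 -0.0001] [-0.8768 -0.2584 -0.6954]
window (304.9858064516129, 239.58864516129032) [0.032  0.0611] [('L', np.float64(0.012609058053812568), 'slope deg', np.float64(-0.24557298027740032)), ('R', np.float64(0.051985078456507926), 'slope deg', np.float64(-0.21432515130767604))]
```

apply_moves(
  motion=[
    [[0.2,0,0,0,0,0,1],[0.2,0,0,0,0,0,1],[0.2,0,0,0,0,0,1],[0.2,0,0,0,0,0,1],[0.2,0,0,0,0,0,1],[0.2,0,0,0,0,0,1],[0.15,0,0,0,0,0,1],[0.15,0,0,0,0,0,1],[0.1,0,0,0,0,0,1],[0.1,0,0,0,0,0,1]],
  ],
)

```text
time: 16.33
ee_pos: [0.5262, 0.1919, 0.0213]
tool_rot: [[0.173, 0.985, 0.0], [0.985, -0.173, -0.0], [-0.0, 0.0, -1.0]]
ft_force: [-0.4, -0.8, -0.1]
width: -0.0
grasp_force: 0.3
```

apply_moves(
  motion=[
    [[0.05,0,0,0,0,0,1],[0.05,0,0,0,0,0,1],[0.05,0,0,0,0,0,1],[0.05,0,0,0,0,0,1],[0.05,0,0,0,0,0,1],[0,0,0,0,0,0,1],[0,0,0,0,0,0,1],[0,0,0,0,0,0,1],[0,0,0,0,0,0,1],[0,0,0,0,0,0,1]],
  ],
)

```text
time: 17.17
ee_pos: [0.5264, 0.1929, 0.0213]
tool_rot: [[0.173, 0.985, -0.001], [0.985, -0.173, -0.003], [-0.003, -0.0, -1.0]]
ft_force: [-1.3, -5.0, 1.9]
width: -0.0004
grasp_force: 2.7
```

apply_moves(
  motion=[
    [[0.05,0,0,0,0,0,1],[0.05,0,0,0,0,0,1],[0.05,0,0,0,0,0,1],[0,0,0,0,0,0,1],[0,0,0,0,0,0,1],[0,0,0,0,0,0,1],[0,0,0,0,0,0,1],[0,0,0,0,0,0,1],[0,0,0,0,0,0,1],[0,0,0,0,0,0,1]],
  ],
)

```text
time: 18.0
ee_pos: [0.5264, 0.1929, 0.0213]
tool_rot: [[0.174, 0.985, -0.002], [0.985, -0.174, -0.006], [-0.006, -0.001, -1.0]]
ft_force: [-2.3, -8.7, 4.0]
width: -0.0001
grasp_force: 4.6
```

```bash
python3 - <<'E'
from h import *
import pickle
s=robot.read_state(); print(s["time"],N(s["ee_pos"]),s["ft_force"])
im=grab_frame("wrist"); cv2.imwrite("pics/w7.png",im[...,::-1]); cass("pics/w7.png",s)
cv2.imwrite("pics/w7c.png",cv2.resize(im[100:320,200:420,::-1],None,fx=2.5,fy=2.5,interpolation=cv2.INTER_CUBIC))
E
```

```text
18.0 [0.0356 0.0408] [-2.2905 -8.6898  3.9592]
window (304.59354838709675, 240.14270967741936) [0.0319 0.0788] [('L', np.float64(0.01247524835992759), 'slope deg', np.float64(-0.42249673910241464)), ('R', np.float64(0.051863339492302166), 'slope deg', np.float64(-0.3568232878456772))]
```

View pics/w7c.png

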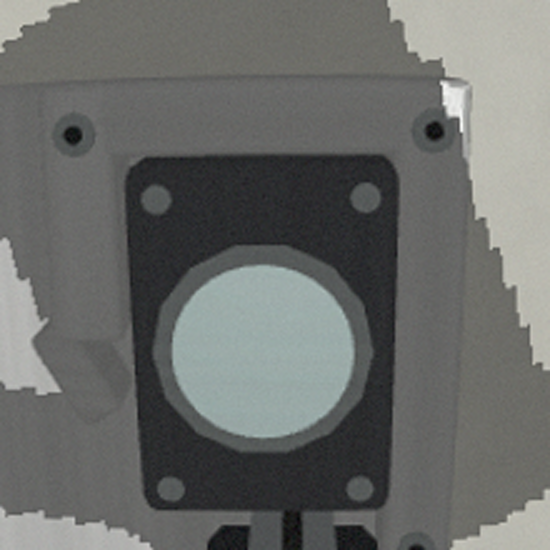

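The cassette is fully in the corner: its top edge is at the end stop (row 155), its right edge at the rail (column 395), and there is only a slim gap to the lip. Withdraw straight back, then up.

apply_moves(
  motion=[
    [[-0.2,0,0,0,0,0,1],[-0.4,0,0,0,0,0,1],[-0.8,0,0,0,0,0,1],[-1.5,0,0,0,0,0,1],[-1.5,0,-0.5,0,0,0,1],[-1.0,0,-1.5,0,0,0,1],[0,0,-2.5,0,0,0,1],[0,0,-2.5,0,0,0,1],[0,0,-2.5,0,0,0,1],[0,0,-1.5,0,0,0,1]],
  ],
)

```text
time: 18.88
ee_pos: [0.5186, 0.1427, 0.1344]
tool_rot: [[0.173, 0.985, 0.005], [0.985, -0.173, 0.001], [0.002, 0.004, -1.0]]
ft_force: [0.3, -0.4, 0.0]
width: 0.0001
grasp_force: 0.0
```

```bash
python3 - <<'E'
from h import *
s=robot.read_state(); im=grab_frame("wrist"); print(s["time"],s["ee_pos"],s["ft_force"])
print(proj("wrist",[W(.033,.08,.032),W(.033,.108,.022),W(.053,.06,.022)],s))
c=[int(v) for v in proj("wrist",[W(.033,.08,.032)],s)[0]]
y,x=max(0,min(c[1]-90,300)),max(0,min(c[0]-110,420))
cv2.imwrite("pics/w8.png",cv2.resize(im[y:y+180,x:x+220,::-1],None,fx=3,fy=3,interpolation=cv2.INTER_CUBIC)); print(x,y)
E
```

```text
18.8833 [0.5186 0.1427 0.1344] [ 0.2776 -0.4416  0.0285]
[[308.921  109.888 ]
 [309.1283  70.1153]
 [338.5839 139.6021]]
198 19
```

View pics/w8.png

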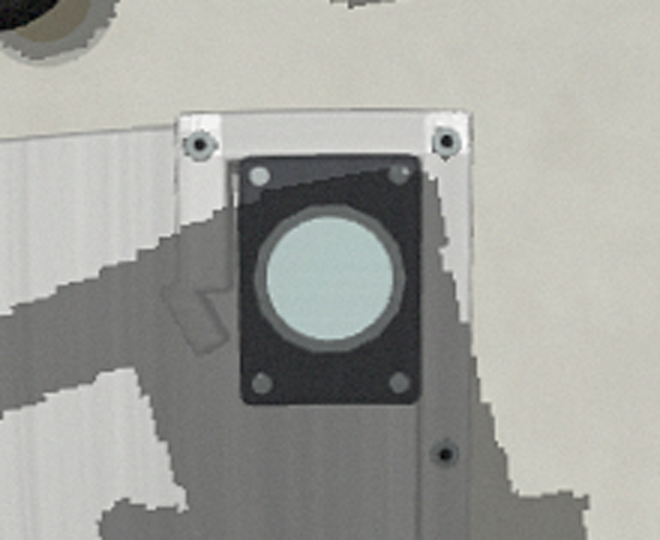

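The cassette sits square in the corner, against the end stop (row 157) and the rail (column 420), and the hand is clear.

```bash
python3 -c "
from station import ticket
print(ticket.close_job())"
```

```text
the job is handed in; nothing more can be done
None
```

The cassette was pushed flush to the rail, slid along it and left fully home against the end stop; the hand is clear, the other items weren't touched, and the job was handed in at about 19 s.

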